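Clamp the block and hold the gauge arm at its mark

ROBOT

A 6-joint arm with a two-finger parallel gripper is mounted at the origin on a cart in front of the work surface, level with it; the furniture and walls round the work are solid. World frame = base frame: x ahead of the robot, y to its left, z up, the work surface at z = 0. Lengths are in mm, angles in degrees, forces in N, time in s.
With the tool pointing down it reaches from about 250 to 850 mm from the base axis. Payload 12.5 kg.
Tool frame: the origin (TCP) lies at the very end of the fingers, on their centre line; the grasp point (between the pads) lies 19 mm behind it (arm.pinch_z is the distance from the TCP to the grasp point, in mm); z points along the fingers, y is the line along which they close (so a half turn about z gives the same grasp; the last joint's range is limited). The gripper opens to 93 mm and grips with 3 to 60 N. Pads are 15 mm wide; open, the fingers measure 128 mm over their backs; the gripper's body (75 mm by 188 mm) begins 65 mm behind the grasp point.
Start: joints at [60.183, 20.094, 94.641, -0, 65.266, -4.847], TCP at [232.143, 498.592, 218.633] pointing down, gripper open.
Joint ranges: [-157.81, 157.81], [-45, 120.19], [0.68, 151.7], [-89.99, 269.99], [4.06, 180], [-164.3, 164.3]. Speed limits (degrees/s): [127.2, 127.2, 159.86, 180, 180, 180].

INTERFACE

Orientations are given as [roll, pitch, yaw] about the fixed x, y, z axes, in that order (R = Rz(yaw) Ry(pitch) Rx(roll)).
In Python, from bench import arm gives the robot as it stands. The module is installed in compiled form; this text tells all that it offers.
- The arm moves only by the tool play_rows, never from a script. Its argument "rows" is a list of rows, each an object with "linear": the shift along the tool's x, y, z in mm, a list of three; "rot": the turn, a rotation vector about the tool's x, y, z in degrees, a list of three. A call has 1 to 12 rows; each row shifts and turns the commanded pose from where the row before left it, along the tool's axes as they then stand; what a row does not reach is not made up. A row lasts 1/10 s, in which the tool goes at most 50 mm and 8.59 degrees, less where a joint would pass 70% of its speed; a pose out of reach is approached as far as the arm can. A call with a gripper value outside its range is refused whole. "grip" is the finger opening in mm, from 0 to 93, set as the call begins (left out, the last holds). The fingers move at their own pace and stop on an object; "squeeze" is the grip in N (left out, the last holds). Time passes only in rows, so rows that do not move let the fingers close. It gives the time, the measured TCP pose, the force, the opening and the grip force at its end, in the units of the state.
- arm.read_state(): the state, without advancing time (a new reading comes with each control period).
- arm.grab_frame(name): name is "scene" or "top" or "wrist"; returns the picture (400x640x3 uint8, red, green, blue); there is no depth.
- arm.camera_params(name): a dict with "fx", "fy", "cx", "cy" (pixels), "position" and "orientation" of the camera in the world. Camera axes: x right, y up, looking along -z (the intrinsics and any distortion apply to the point x, -y, -z); pixel columns grow to the right and rows downward; lengths in mm; the calibration is good to about 2 mm. A picture is of the moment at which its call begins: read the wrist's pose just before it. camera_params takes no time and is no camera call; for the wrist camera it gives the pose at the moment of the call.
- arm.close_job(): hands the job in; it is judged then, once.
The state is a dict: "time_s": time; "joint_pos": joint angles; "qvel": joint speeds; "effort": joint torques, N m; "tool_pos": TCP position; "tcp_rot": TCP orientation; "force": force on the tool from outside, world axes, zero at the start; "wrist_torque": the same for the moment, N m; "width": finger opening in mm; "grasp_force": force on a finger pad.
Only numpy, scipy, OpenCV 4.12 (cv2) and the standard library are available. Lean on these libraries where they do the work, as an engineer would, in place of code of your own. Each camera call takes 0.05 s, during which the arm holds its last target. There are 200 camera calls.

TASK

In the check fixture on the table, swing the red-handled toggle clamp over centre so that it stays shut on the aluminium block, and only then press the green lock button to release the sprung gauge arm. Take the arm by its black grip, draw it out until its red pointer lines up with the line on the orange clip beside the scale, and finish while still holding it there, because it springs back if let go. Leave the clamp shut and the other things on the table where they are.

Things in the scene. Friction and masses are not known exactly. Their poses are not given: they have to be found in the camera images.
- fixture: check fixture bolted to the table: dark steel plate, from x -110 to +90, y -190 to +190, top 12 mm above the table; origin on the table under it. Its y axis is the direction in which the gauge arm extends, z up; at yaw 0 its axes are the world's. At x -60 a blue telescope housing 32 wide, its top at z 57, runs along y from -152 to +36. The clamp stands at the back at x +55; the block nest is also there, at y +91.
- nest (a point): where the block's centre is when seated in the nest: 15 mm above the plate, at fixture x 55, y 91
- block_center (a point): centre of the loose aluminium block 38x52x30 that already lies in the nest under the clamp's foot, between 10 mm high rims; leave it in the nest
- clamp: hold-down toggle clamp on the fixture (a second, similar clamp on the slotted plate farther back is not used); origin under its foot plate at fixture x 55, y 40, z 39 mm. Handle, clamping arm and foot are one moving piece
- clamp_handle (a joint): clamp angle, rad: 0.87 fully open (starts there), about 0.03 when the foot stands on the block; it turns about the fixture's x axis, positive lifts the foot and lowers the handle toward -y. A spring holds it open above 0.2 and drives it shut below 0.2 (over centre); it resists closing with up to about 0.35 N m, and holds the block with some 4 N
- clamp_pivot (a point): on the clamp's hinge axis, which runs along the fixture's x; fixed
- clamp_grip (a point): middle of the clamp's red handle, 16 mm wide across the fixture's x, 73 mm from the hinge axis; moves with the handle (clamp shut: 26 mm to -y of the pivot and 69 mm above it; open at 0.87 rad: 69 mm to -y and 25 mm above). The handle runs some 27 mm on beyond this point. Held between pads across x it can turn between them, so the tool may stay vertical while following the arc
- clamp_foot (a point): underside of the clamp's foot, 66 mm to +y of the hinge axis when shut; moves with the clamp
- button_top (a point): centre of the top of the green lock button, 22 mm diameter, standing 12 mm above its steel collar on the blue housing; presses straight down 6 mm at 6 N (2.4 N to start), free from 4 mm on, springs back up. When pressed fully down the gauge arm's catch lets go and the arm pops out some 25 to 35 mm toward the fixture's +y by itself; the button may then be let up
- lock_button (a joint): travel of the lock button, m: 0 up, 0.006 fully down
- gauge_arm: sliding gauge arm: origin moves with it along the fixture's y, on the table's level below the grip; travel 0 (locked, start) to 130 mm out. A spring (50 N/m) rests at 30 mm out: to hold it at the clip takes 2 to 4.5 N toward +y, and it goes back if let go
- gauge_grip (a point): centre of the part of the arm's upright black grip to be held: the grip is 16 mm along the fixture's y, 26 mm along x, its top 16 mm above this point (96 mm above the table), clear from 24 mm below this point upward; steel head 26x26 beneath
- pointer (a point): tip of the arm's red pointer, 30.5 mm to -x of the arm's centre line and level with the clip's top; moves with the arm (same y as gauge_grip in the fixture's axes)
- mark_clip: orange setting clip 14x12x20 fixed beside the white scale; origin under its centre, axes parallel to the fixture's; it stands where the arm is 70 to 115 mm out
- mark (a point): end of the black line on the clip's top, on the side of the scale; the pointer should have the same y as this point in the fixture's axes
- coffee_can: orange and cream drinks can, 53 dia x 134 mm; bystander, to be left alone; origin at the centre of its underside
- stop_box: yellow stop box with red mushroom button, 86x68x83 mm; bystander, to be left alone; origin at the centre of its underside
- tape_roll: grey tape roll, 109 dia x 24 mm; bystander, to be left alone; origin at the centre of its underside
- printed_tongs: black printed tongs, 175x80x30 mm; bystander, to be left alone; origin at the centre of its underside
- caliper: digital caliper lying flat, 74x215x17 mm; bystander, to be left alone; origin at the centre of its underside
- spare_finger: pale grey gripper finger, 60x16x19 mm; bystander, to be left alone; origin at the centre of its underside
- bolt: black cap screw lying on the right part of the fixture plate, 13x47x13 mm; bystander, to be left alone; origin at the centre of its underside
- t_nut: steel T-nut lying on the right part of the fixture plate, 24x22x12 mm; bystander, to be left alone; origin at the centre of its underside
Things that resemble listed ones, but are neither listed nor needed, are in the scene too. Leave any blue or purple look-alike of the part that bears block_center alone.

How it is judged:
By the outcome, as a careful person would: the job done as asked, in the order asked, and still so for the second after the job is handed in, while the arm keeps its last pose, push and grip.
It also fails if it takes over 51 s, if anything falls off the work surface, if the arm or the gripper's body presses on something with over 40 N, if the wrist force passes 120 N, or if a joint passes its speed limit or range.

## Working session

There is one attempt and no reset: what is moved stays moved. The work goes in short steps, Python scripts to look and compute and a tool call to move; the robot and the scene stay as the last step left them, time stands still between calls to the robot, and variables do not carry over. Pictures are saved under pics/ and viewed, at most 14 in all, crops included, and the job is handed in when it is done.

Besides the shell and the picture viewer there is one more tool, called after "Emit:" by a JSON object that holds its "method" and its "body", one argument or row to a line. play_rows: Moves the arm, as the interface text tells. Its arguments: {"type":"object","properties":{"rows":{"type":"array","items":{"type":"object","properties":{"linear":{"type":"array","items":{"type":"number"}},"rot":{"type":"array","items":{"type":"number"}}}}},"grip":{"type":"number"},"squeeze":{"type":"number"}},"required":["rows"]}

```bash
mkdir -p pics
cat > h.py <<'E'
import numpy as np, cv2
from scipy.spatial.transform import Rotation as R
from bench import arm
def cam(n):
    p=arm.camera_params(n); return p
def rot(o):
    o=np.array(o,float)
    if o.shape==(3,3): return o
    if o.shape==(4,): return R.from_quat(o).as_matrix()
    return R.from_euler('xyz',o,degrees=True).as_matrix()
def pix(p,z,u,v):
    d=np.array([(u-p['cx'])/p['fx'],-(v-p['cy'])/p['fy'],-1.])
    d=rot(p['orientation'])@d; c=np.array(p['position']); return c+d*(z-c[2])/d[2]
def proj(p,X):
    q=rot(p['orientation']).T@(np.array(X)-np.array(p['position'])); return p['cx']+p['fx']*q[0]/-q[2], p['cy']-p['fy']*q[1]/-q[2]
E
python3 - <<'E'
from h import *
for n in ["scene","top"]:
    print(n,arm.camera_params(n)); cv2.imwrite(f"pics/{n}1.png",arm.grab_frame(n)[:,:,::-1])
print(arm.read_state())
E
```

```text
scene {'fx': 508.3739004361008, 'fy': 508.3739004361008, 'cx': 322.56634827415917, 'cy': 197.85524658127488, 'position': array([ -445.64724732, -1440.03690651,  1038.16765901]), 'orientation': array([ 61.92912821,  -0.6128224 , -34.54922628])}
top {'fx': 361.3188888561605, 'fy': 361.3188888561605, 'cx': 317.204517057794, 'cy': 197.86657773254208, 'position': array([ 316.7625711 ,  -21.73894112, 1281.27450002]), 'orientation': array([ 1.25101188e+01, -7.99143607e-02, -8.18211197e+01])}
{'time_s': 0.1, 'joint_pos': array([ 6.01858963e+01,  2.01223101e+01,  9.46724238e+01, -1.04528171e-03,
        6.52654588e+01, -4.84672325e+00]), 'qvel': array([-0.12626207, -0.11550089, -0.1016401 ,  0.0382765 ,  0.04364398,
       -0.0848898 ]), 'effort': array([-4.23827332e-04, -4.98027062e+01, -2.85707009e+01,  6.99106464e-02,
        2.39641301e-02,  7.12057954e-06]), 'tool_pos': array([231.98089159, 498.34718955, 218.15083292]), 'tcp_rot': array([-1.79939942e+02, -4.14018252e-03,  1.55033055e+02]), 'force': array([ 0.27645152,  0.62339391, -1.14870889]), 'wrist_torque': array([ 0.00581313,  0.00217193, -0.04757825]), 'grasp_force': 0.0, 'width': 92.80800465574194}
```

View pics/top1.png

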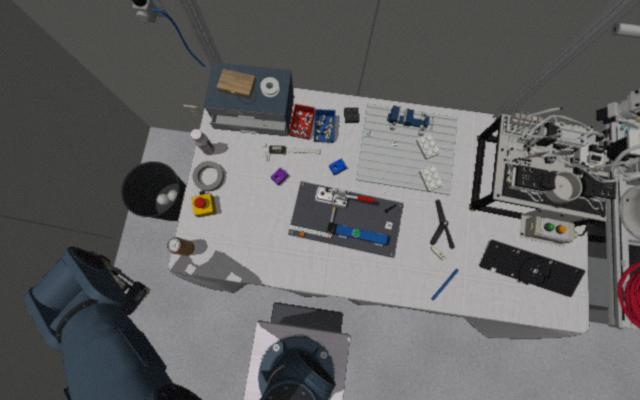

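View pics/scene1.png

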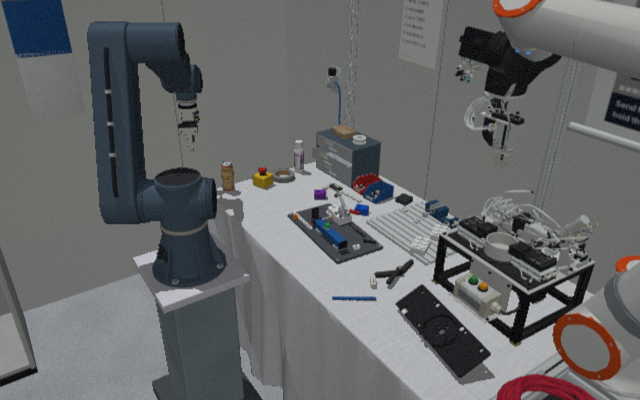

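The top view shows the fixture plate at about (289..404, 180..256): red handle ~(365,199), block and foot ~(330,195), green button ~(356,233), blue housing ~(362,235), black grip ~(332,228), orange clip ~(301,234). The second clamp is blue, on the slotted plate at (408,118), and isn't used.

Run:
```python
from h import *
im=cv2.imread("pics/top1.png")[170:265,280:412]
cv2.imwrite("pics/c1.png",cv2.resize(im,None,fx=6,fy=6,interpolation=cv2.INTER_CUBIC))
```

```text
(no output)
```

View pics/c1.png

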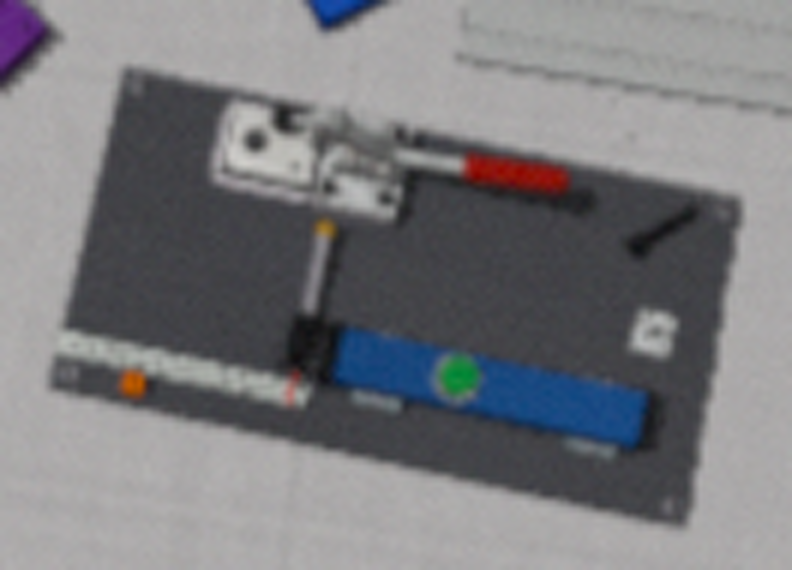

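The crop shows plate corners at TL(125,68), TR(742,195), BR(687,525), BL(50,388), the button at (459,376), the clip at (133,383), the pointer at (292,388), the grip at (312,345) and the red handle at (465..570,172).

```bash
cat >> h.py <<'E'
def fit(F,W):
    F=np.array(F,float)[:,:2];W=np.array(W)[:,:2];f=F-F.mean(0);w=W-W.mean(0)
    a=np.arctan2((f[:,0]*w[:,1]-f[:,1]*w[:,0]).sum(),(f*w).sum())
    Rm=np.array([[np.cos(a),-np.sin(a)],[np.sin(a),np.cos(a)]]); t=W.mean(0)-Rm@F.mean(0)
    return np.degrees(a),Rm,t,W-(F@Rm.T+t)
E
python3 - <<'E'
from h import *
p=arm.camera_params("top")
c=lambda U,V,z:pix(p,z,(U+.5)/6-.5+280,(V+.5)/6-.5+170)
W=[c(125,68,12),c(742,195,12),c(687,525,12),c(50,388,12)]
F=[(90,190),(90,-190),(-110,-190),(-110,190)]
a,Rm,t,r=fit(F,W); print(a,t); print(r)
inv=lambda X:(Rm.T@(X[:2]-t)).round(1)
for n,U,V,z in [("button",459,376,75),("clip",133,383,32),("ptr",292,388,32),("grip",312,345,96),("handle",518,174,105)]:
    X=c(U,V,z);print(n,X.round(1),inv(X))
print(arm.camera_params("wrist"))
for q in [(55,-29),(-60,0)]: print(Rm@np.array(q)+t)
E
```

```text
-3.8923033702480523 [547.62904853 -96.47179011]
[[-0.75912589 -1.00974826]
 [-0.05329573  0.74119466]
 [ 0.33476567  0.89073348]
 [ 0.47765595 -0.62217989]]
button [ 483.7 -131.    75. ] [-61.4 -38.8]
clip [458.8  51.   32. ] [-98.6 141.1]
ptr [469.  -40.3  32. ] [-82.2  50.7]
grip [486.3 -47.   96. ] [-64.6  45.2]
handle [ 596.1 -147.3  105. ] [ 51.8 -47.4]
{'fx': 332.068016728635, 'fy': 332.068016728635, 'cx': 320.5677339178234, 'cy': 202.73752919356986, 'position': array([170.78231232, 527.44604497, 385.3588953 ]), 'orientation': array([-1.41117405e+01,  6.18433920e-02,  6.51207981e+01])}
[ 600.53362907 -129.13836873]
[487.76744415 -92.39891394]
```

Emit:
{"method": "play_rows", "body": {
  "rows": [
    {"rot": [0, 0, 8.5]},
    {"rot": [0, 0, 8.5]},
    {"rot": [0, 0, 8.5]},
    {"rot": [0, 0, 8.5]},
    {"rot": [0, 0, 8.5]},
    {"rot": [0, 0, 8.5]},
    {"rot": [0, 0, 8.5]},
    {"rot": [0, 0, 8.5]},
    {"rot": [0, 0, 0.9]}
  ],
  "grip": 50
}}

```text
validation failed for argument at $.ro...
```

Emit:
{"method": "play_rows", "body": {
  "rows": [
    {"linear": [-30, 20, 0]},
    {"linear": [-38, 25, 0]},
    {"linear": [-38, 25, 0]},
    {"linear": [-38, 25, 0]},
    {"linear": [-38, 25, 0]},
    {"linear": [-38, 25, 0]},
    {"linear": [-38, 25, 0]},
    {"linear": [-38, 25, 0]},
    {"linear": [-38, 25, 0]},
    {"linear": [-38, 25, 0]},
    {"linear": [-38, 25, 0]},
    {"linear": [-38, 25, 0]}
  ]
}}

```text
validation failed for argument at $.ro...
```

Emit:
{"method": "play_rows", "body": {
  "rows": [
    {"linear": [-38, 26, 0]},
    {"linear": [-38, 26, 0]},
    {"linear": [-38, 26, 0]},
    {"linear": [-38, 26, 0]},
    {"linear": [-16, 11, 0]},
    {"linear": [0, 0, 0]},
    {"linear": [0, 0, 0]}
  ]
}}

```text
validation failed for argument at $.ro...
```

Run:
```python
from h import *
s=arm.read_state();p=arm.camera_params("wrist");im=arm.grab_frame("wrist")[:,:,::-1];np.save("w1.npy",p,allow_pickle=True)
cv2.imwrite("pics/w1.png",im);print(s['time_s'],s['tool_pos'],s['tcp_rot'],s['joint_pos'],s['width'],p['position'],p['orientation'])
```

```text
0.1 [231.98089159 498.34718955 218.15083292] [-1.79939942e+02 -4.14018252e-03  1.55033055e+02] [ 6.01858963e+01  2.01223101e+01  9.46724238e+01 -1.04528171e-03
  6.52654588e+01 -4.84672325e+00] 92.80800465574194 [170.78231232 527.44604497 385.3588953 ] [-1.41117405e+01  6.18433920e-02  6.51207981e+01]
```

View pics/w1.png

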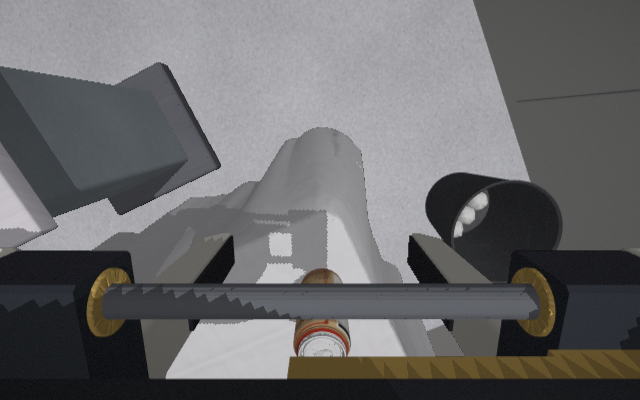

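The wrist view shows the fingertips at about (225,240) and (415,240), with the can below between them. The rows need both fields, so the arm hasn't moved yet.

Emit:
{"method": "play_rows", "body": {
  "rows": [
    {"linear": [0, 0, 0], "rot": [0, 0, 8.5]},
    {"linear": [0, 0, 0], "rot": [0, 0, 8.5]},
    {"linear": [0, 0, 0], "rot": [0, 0, 8.5]},
    {"linear": [0, 0, 0], "rot": [0, 0, 8.5]},
    {"linear": [0, 0, 0], "rot": [0, 0, 8.5]},
    {"linear": [0, 0, 0], "rot": [0, 0, 8.5]},
    {"linear": [0, 0, 0], "rot": [0, 0, 8.5]},
    {"linear": [0, 0, 0], "rot": [0, 0, 8.5]},
    {"linear": [0, 0, 0], "rot": [0, 0, 0.9]}
  ],
  "grip": 50
}}

```text
time_s: 1.05
tool_pos: [232.1, 498.5, 218.4]
tcp_rot: [-180.0, 0.0, 86.0]
force: [-0.0, 0.3, 0.3]
width: 49.8
grasp_force: 0.0
```

Emit:
{"method": "play_rows", "body": {
  "rows": [
    {"linear": [-30, 20, 0], "rot": [0, 0, 0]},
    {"linear": [-38, 25, 0], "rot": [0, 0, 0]},
    {"linear": [-38, 25, 0], "rot": [0, 0, 0]},
    {"linear": [-38, 25, 0], "rot": [0, 0, 0]},
    {"linear": [-38, 25, 0], "rot": [0, 0, 0]},
    {"linear": [-38, 25, 0], "rot": [0, 0, 0]},
    {"linear": [-38, 25, 0], "rot": [0, 0, 0]},
    {"linear": [-38, 25, 0], "rot": [0, 0, 0]},
    {"linear": [-38, 25, 0], "rot": [0, 0, 0]},
    {"linear": [-38, 25, 0], "rot": [0, 0, 0]},
    {"linear": [-38, 25, 0], "rot": [0, 0, 0]},
    {"linear": [-38, 25, 0], "rot": [0, 0, 0]}
  ]
}}

```text
time_s: 2.25
tool_pos: [496.8, 29.8, 218.7]
tcp_rot: [180.0, -0.0, 86.4]
force: [0.6, 1.1, -0.5]
width: 50.3
grasp_force: 0.0
```

Emit:
{"method": "play_rows", "body": {
  "rows": [
    {"linear": [-38, 26, 0], "rot": [0, 0, 0]},
    {"linear": [-38, 26, 0], "rot": [0, 0, 0]},
    {"linear": [-38, 26, 0], "rot": [0, 0, 0]},
    {"linear": [-38, 26, 0], "rot": [0, 0, 0]},
    {"linear": [-16, 11, 0], "rot": [0, 0, 0]},
    {"linear": [0, 0, 0], "rot": [0, 0, 0]},
    {"linear": [0, 0, 0], "rot": [0, 0, 0]}
  ]
}}

```text
time_s: 2.95
tool_pos: [599.2, -143.3, 218.2]
tcp_rot: [-179.9, -0.0, 86.2]
force: [-0.1, 0.7, 0.5]
width: 49.7
grasp_force: 0.0
```

Run:
```python
from h import *
s=arm.read_state();p=arm.camera_params("wrist");im=arm.grab_frame("wrist")[:,:,::-1];np.save("w1.npy",p,allow_pickle=True)
cv2.imwrite("pics/w2.png",im);print(s['time_s'],s['tool_pos'],s['tcp_rot'],s['joint_pos'],s['width'],p['position'],p['orientation'])
```

```text
2.95 [ 599.21016728 -143.28814027  218.18215734] [-1.79945981e+02 -2.53194649e-02  8.62429789e+01] [-1.77821580e+01  2.70405176e+01  8.42654140e+01  1.23100150e-02
  6.87526139e+01 -1.40296158e+01] 49.72100387248978 [603.30818769 -75.78004597 385.40675624] [-14.08371098   0.03984161  -3.66899631]
```

View pics/w2.png

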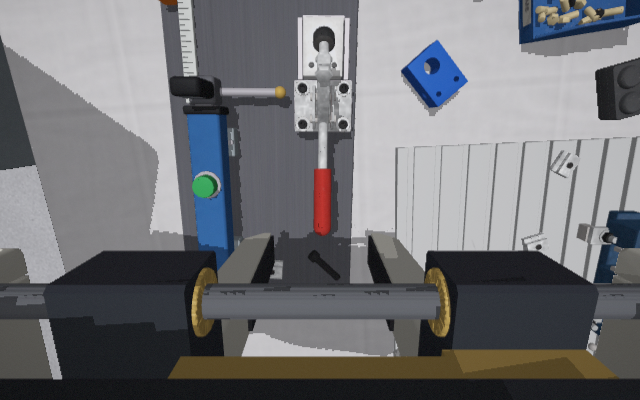

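The wrist view shows the red handle running from (322,168) to (322,234), white block and foot at (323,40), green button at (206,186), grip top at (192,87), and the blue and purple look-alikes off to the side.

```bash
cat >> h.py <<'E'
A=np.radians(-3.89);RM=np.array([[np.cos(A),-np.sin(A)],[np.sin(A),np.cos(A)]]);T=np.array([547.63,-96.47])
def f2w(x,y): return RM@np.array([x,y])+T
def w2f(X): return RM.T@(np.array(X)[:2]-T)
E
python3 - <<'E'
from h import *
p=np.load("w1.npy",allow_pickle=True).item(); t=arm.camera_params("top")
for z in (70,80,90,100,110,120):
  print(z,[w2f(pix(p,z,u,v)).round(1) for u,v in [(322,168),(322,234)]],'top',[w2f(pix(t,z,(U+.5)/6-.5+280,(V+.5)/6-.5+170)).round(1) for U,V in [(465,165),(570,180)]])
for n,u,v,z in [("button",206,186,75),("grip",192,87,96),("blockhole",323,38,42),("platecornerR",354,100,12)]: print(n,w2f(pix(p,z,u,v)).round(1))
# fit pivot z
for pz in (50,60,70,80):
  for py in (25,):
    print(pz,[np.round(proj(p,[*f2w(55,py+a),pz+b]),0) for a,b in [(-43,16),(-69,25),(-94,34)]])
E
```

```text
70 [array([ 55.5, -20.5]), array([ 55.8, -87. ])] top [array([ 59.2, -20. ]), array([ 63.1, -80.3])]
80 [array([ 55.4, -19.1]), array([ 55.7, -83.5])] top [array([ 56.7, -19.3]), array([ 60.6, -79.2])]
90 [array([ 55.4, -17.7]), array([ 55.7, -80. ])] top [array([ 54.3, -18.7]), array([ 58.2, -78. ])]
100 [array([ 55.3, -16.3]), array([ 55.6, -76.4])] top [array([ 51.9, -18. ]), array([ 55.7, -76.9])]
110 [array([ 55.3, -14.8]), array([ 55.6, -72.9])] top [array([ 49.4, -17.4]), array([ 53.2, -75.7])]
120 [array([ 55.3, -13.4]), array([ 55.5, -69.4])] top [array([ 47. , -16.7]), array([ 50.8, -74.6])]
button [-54.9 -37.5]
grip [-52.4  50. ]
blockhole [55.9 99.3]
platecornerR [89.8 44.8]
50 [array([322., 165.]), array([321., 193.]), array([321., 221.])]
60 [array([322., 166.]), array([321., 195.]), array([321., 224.])]
70 [array([322., 168.]), array([321., 198.]), array([321., 228.])]
80 [array([322., 169.]), array([321., 201.]), array([321., 231.])]
```

Pivot height comes out near 78 mm, so the handle grip is at about fixture (55, -45, z 101). Descending to straddle it, then closing.

Emit:
{"method": "play_rows", "body": {
  "rows": [
    {"linear": [-2, 0, 30], "rot": [0, 0, 0]},
    {"linear": [0, 0, 40], "rot": [0, 0, 0]},
    {"linear": [0, 0, 35], "rot": [0, 0, 0]},
    {"linear": [0, 0, 20], "rot": [0, 0, 0]},
    {"linear": [0, 0, 11], "rot": [0, 0, 0]},
    {"linear": [0, 0, 0], "rot": [0, 0, 0]}
  ]
}}

```text
time_s: 3.6
tool_pos: [598.9, -144.7, 82.0]
tcp_rot: [-179.9, -0.0, 86.2]
force: [-1.5, -0.1, 0.8]
width: 50.0
grasp_force: 0.0
```

Emit:
{"method": "play_rows", "body": {
  "rows": [
    {"linear": [0, 0, 0], "rot": [0, 0, 0]},
    {"linear": [0, 0, 0], "rot": [0, 0, 0]},
    {"linear": [0, 0, 0], "rot": [0, 0, 0]},
    {"linear": [0, 0, 0], "rot": [0, 0, 0]},
    {"linear": [0, 0, 0], "rot": [0, 0, 0]},
    {"linear": [0, 0, 0], "rot": [0, 0, 0]}
  ],
  "grip": 8,
  "squeeze": 20
}}

```text
time_s: 4.2
tool_pos: [600.2, -145.8, 83.1]
tcp_rot: [179.9, 0.0, 86.1]
force: [3.3, -0.2, -0.0]
width: 14.9
grasp_force: 20.0
```

Emit:
{"method": "play_rows", "body": {
  "rows": [
    {"linear": [1.5, 0, -3.6], "rot": [0, 0, 0]},
    {"linear": [1.5, 0, -3.6], "rot": [0, 0, 0]},
    {"linear": [1.9, 0, -3.4], "rot": [0, 0, 0]},
    {"linear": [1.9, 0, -3.3], "rot": [0, 0, 0]},
    {"linear": [2.2, 0, -3.1], "rot": [0, 0, 0]},
    {"linear": [2.2, 0, -3.1], "rot": [0, 0, 0]},
    {"linear": [2.5, 0, -2.9], "rot": [0, 0, 0]},
    {"linear": [2.5, 0, -2.9], "rot": [0, 0, 0]}
  ]
}}

```text
time_s: 5.0
tool_pos: [601.3, -130.4, 108.5]
tcp_rot: [179.9, 0.1, 86.1]
force: [6.1, -4.4, -6.8]
width: 15.0
grasp_force: 20.0
```

Emit:
{"method": "play_rows", "body": {
  "rows": [
    {"linear": [2.8, 0, -2.6], "rot": [0, 0, 0]},
    {"linear": [2.8, 0, -2.6], "rot": [0, 0, 0]},
    {"linear": [3, 0, -2.3], "rot": [0, 0, 0]},
    {"linear": [3, 0, -2.3], "rot": [0, 0, 0]},
    {"linear": [3.3, 0, -2], "rot": [0, 0, 0]},
    {"linear": [3.3, 0, -2], "rot": [0, 0, 0]},
    {"linear": [5.2, 0, -2.4], "rot": [0, 0, 0]},
    {"linear": [0, 0, 0], "rot": [0, 0, 0]}
  ]
}}

```text
time_s: 5.8
tool_pos: [603.1, -106.3, 125.8]
tcp_rot: [179.9, 0.0, 86.2]
force: [3.8, -1.3, 6.5]
width: 15.0
grasp_force: 20.0
```

Run:
```python
from h import *
s=arm.read_state();p=arm.camera_params("wrist");im=arm.grab_frame("wrist")[:,:,::-1]
cv2.imwrite("pics/w3.png",im);print(s['time_s'],s['tool_pos'],w2f(s['tool_pos']),s['force'],s['wrist_torque'])
```

```text
5.8 [ 603.10702498 -106.27586011  125.81980484] [56.01445432 -6.01964295] [ 3.83598386 -1.32765959  6.48082773] [-0.46287418 -0.49020892  0.02376151]
```

View pics/w3.png

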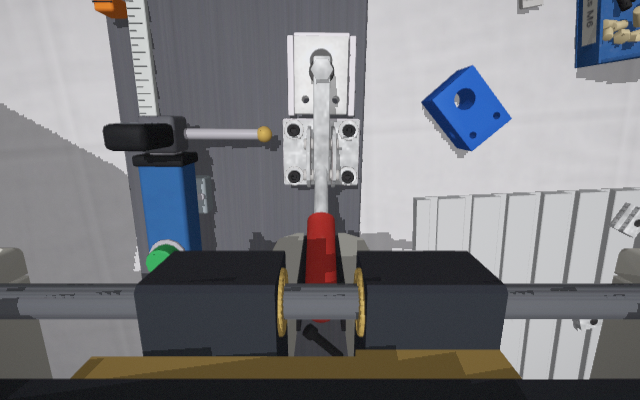

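The foot now stands over the block and its arm is level at (320,65), and the force sign has flipped, so it is past centre. A small nudge further, then open and rise.

Emit:
{"method": "play_rows", "body": {
  "rows": [
    {"linear": [2.5, 0, -1], "rot": [0, 0, 0]},
    {"linear": [1, 0, -0.5], "rot": [0, 0, 0]},
    {"linear": [0, 0, 0], "rot": [0, 0, 0]},
    {"linear": [0, 0, 0], "rot": [0, 0, 0]}
  ]
}}

```text
time_s: 6.25
tool_pos: [603.4, -103.1, 127.2]
tcp_rot: [179.8, 0.0, 86.1]
force: [3.7, -1.7, 6.6]
width: 15.2
grasp_force: 20.0
```

Emit:
{"method": "play_rows", "body": {
  "rows": [
    {"linear": [0, 0, 0], "rot": [0, 0, 0]},
    {"linear": [0, 0, 0], "rot": [0, 0, 0]},
    {"linear": [0, 0, 0], "rot": [0, 0, 0]},
    {"linear": [0, 0, 0], "rot": [0, 0, 0]},
    {"linear": [0, 0, -30], "rot": [0, 0, 0]},
    {"linear": [0, 0, -40], "rot": [0, 0, 0]},
    {"linear": [0, 0, -30], "rot": [0, 0, 0]}
  ],
  "grip": 50
}}

```text
time_s: 6.95
tool_pos: [602.5, -102.7, 228.2]
tcp_rot: [180.0, 0.0, 86.1]
force: [1.1, -0.5, -0.2]
width: 49.8
grasp_force: 0.0
```

Run:
```python
from h import *
s=arm.read_state();p=arm.camera_params("wrist");im=arm.grab_frame("wrist")[:,:,::-1];np.save("w1.npy",p,allow_pickle=True)
cv2.imwrite("pics/w4.png",im);print(s['time_s'],s['tool_pos'],s['force'],w2f(s['tool_pos']))
q=np.array(s['tool_pos'])
for y in(-36,-38): print(f2w(-60,y))
```

```text
6.95 [ 602.46786091 -102.66572769  228.17844989] [ 1.13546183 -0.5337347  -0.21502996] [55.13184722 -2.46118942]
[ 485.32595014 -128.31659119]
[ 485.19026781 -130.31198346]
```

View pics/w4.png

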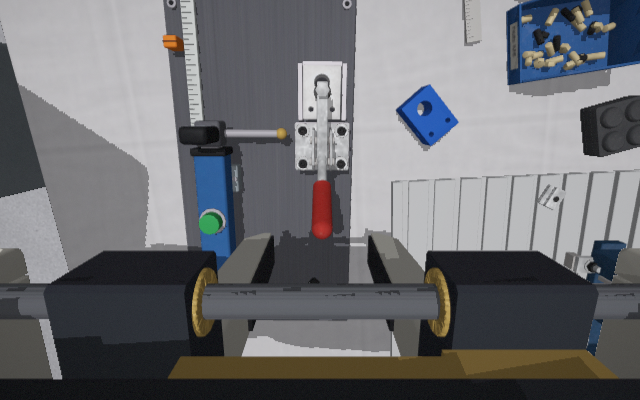

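Clamp stays shut with the foot on the block at (322,85). The button is at (210,222) and the pointer, grip and clip are still as before. Next I move over the button, turn 90° so the pads will later close along the arm's axis, and close the fingers.

Emit:
{"method": "play_rows", "body": {
  "rows": [
    {"linear": [-9, -28, 0], "rot": [0, 0, 0]},
    {"linear": [-9, -30, 0], "rot": [0, 0, 0]},
    {"linear": [-9, -30, 0], "rot": [0, 0, 0]},
    {"linear": [-8, -26, 0], "rot": [0, 0, 0]}
  ],
  "grip": 0
}}

```text
time_s: 7.4
tool_pos: [484.7, -130.0, 225.9]
tcp_rot: [-180.0, -0.0, 86.1]
force: [0.4, -0.2, -0.1]
width: 22.6
grasp_force: 0.0
```

Emit:
{"method": "play_rows", "body": {
  "rows": [
    {"linear": [0, 0, 0], "rot": [0, 0, -8.2]},
    {"linear": [0, 0, 0], "rot": [0, 0, -8.2]},
    {"linear": [0, 0, 0], "rot": [0, 0, -8.2]},
    {"linear": [0, 0, 0], "rot": [0, 0, -8.2]},
    {"linear": [0, 0, 0], "rot": [0, 0, -8.2]},
    {"linear": [0, 0, 0], "rot": [0, 0, -8.2]},
    {"linear": [0, 0, 0], "rot": [0, 0, -8.2]},
    {"linear": [0, 0, 0], "rot": [0, 0, -8.2]},
    {"linear": [0, 0, 0], "rot": [0, 0, -8.2]},
    {"linear": [0, 0, 0], "rot": [0, 0, -8.2]},
    {"linear": [0, 0, 0], "rot": [0, 0, -8]},
    {"linear": [0, 0, 0], "rot": [0, 0, 0]}
  ]
}}

```text
time_s: 8.6
tool_pos: [486.1, -129.8, 226.0]
tcp_rot: [180.0, -0.0, 176.3]
force: [-0.0, -1.0, -0.3]
width: 0.4
grasp_force: 0.0
```

Emit:
{"method": "play_rows", "body": {
  "rows": [
    {"linear": [0, 0, 25], "rot": [0, 0, 0]},
    {"linear": [0, 0, 40], "rot": [0, 0, 0]},
    {"linear": [0, 0, 40], "rot": [0, 0, 0]},
    {"linear": [0, 0, 25], "rot": [0, 0, 0]},
    {"linear": [0, 0, 13], "rot": [0, 0, 0]},
    {"linear": [0, 0, 0], "rot": [0, 0, 0]}
  ]
}}

```text
time_s: 9.2
tool_pos: [485.7, -129.7, 82.1]
tcp_rot: [180.0, -0.1, 176.0]
force: [0.1, -0.8, 1.3]
width: 0.4
grasp_force: 0.0
```

Run:
```python
from h import *
s=arm.read_state();p=arm.camera_params("wrist");im=arm.grab_frame("wrist")[:,:,::-1]
cv2.imwrite("pics/w5.png",im);print(s['time_s'],s['tool_pos'],s['tcp_rot'],s['force'],w2f(s['tool_pos']),w2f(p['position']))
```

```text
9.2 [ 485.65645181 -129.67148286   82.10813723] [ 1.79959021e+02 -1.40525081e-01  1.75991963e+02] [ 0.13074141 -0.84128428  1.33603678] [-59.57834233 -37.32934856] [-126.79213595  -36.71426931]
```

View pics/w5.png

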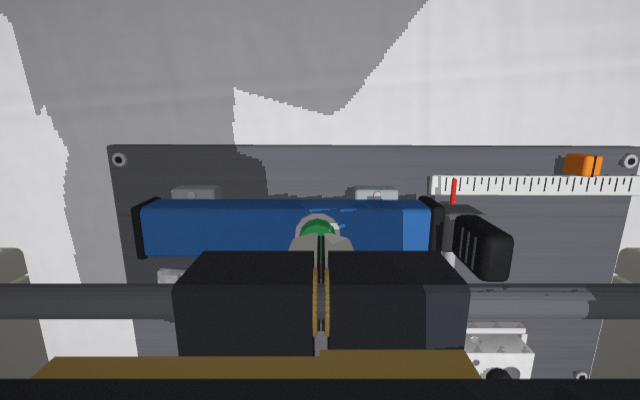

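The fingertips stand over the green button at (318,230), the pointer is at (454,190) and the clip with its line is at about (597,165). Pressing now.

Emit:
{"method": "play_rows", "body": {
  "rows": [
    {"linear": [0, 0, 3], "rot": [0, 0, 0]},
    {"linear": [0, 0, 3], "rot": [0, 0, 0]},
    {"linear": [0, 0, 2], "rot": [0, 0, 0]},
    {"linear": [0, 0, 0], "rot": [0, 0, 0]}
  ]
}}

```text
time_s: 9.65
tool_pos: [486.4, -129.9, 75.4]
tcp_rot: [-180.0, 0.0, 176.1]
force: [-0.6, 0.3, 0.1]
width: 0.5
grasp_force: 0.0
```

Emit:
{"method": "play_rows", "body": {
  "rows": [
    {"linear": [0, 0, 2], "rot": [0, 0, 0]},
    {"linear": [0, 0, 2], "rot": [0, 0, 0]},
    {"linear": [0, 0, 0], "rot": [0, 0, 0]}
  ]
}}

```text
time_s: 9.95
tool_pos: [486.4, -130.0, 71.2]
tcp_rot: [-180.0, 0.0, 176.1]
force: [0.2, -0.3, 1.0]
width: 0.1
grasp_force: 0.8
```

Emit:
{"method": "play_rows", "body": {
  "rows": [
    {"linear": [0, 0, 1.5], "rot": [0, 0, 0]},
    {"linear": [0, 0, 1.5], "rot": [0, 0, 0]},
    {"linear": [0, 0, 0], "rot": [0, 0, 0]}
  ]
}}

```text
time_s: 10.25
tool_pos: [486.4, -129.9, 68.2]
tcp_rot: [-180.0, 0.0, 176.1]
force: [0.5, -0.1, 4.3]
width: 0.7
grasp_force: 2.0
```

Emit:
{"method": "play_rows", "body": {
  "rows": [
    {"linear": [0, 0, 1.5], "rot": [0, 0, 0]},
    {"linear": [0, 0, 0], "rot": [0, 0, 0]}
  ]
}}

```text
time_s: 10.45
tool_pos: [486.4, -129.9, 66.7]
tcp_rot: [-180.0, 0.0, 176.1]
force: [-0.3, -0.1, 5.3]
width: 0.5
grasp_force: 2.6
```

Emit:
{"method": "play_rows", "body": {
  "rows": [
    {"linear": [0, 0, 1], "rot": [0, 0, 0]},
    {"linear": [0, 0, 1], "rot": [0, 0, 0]},
    {"linear": [0, 0, 0.5], "rot": [0, 0, 0]},
    {"linear": [0, 0, 0], "rot": [0, 0, 0]}
  ]
}}

```text
time_s: 10.85
tool_pos: [486.6, -129.9, 65.5]
tcp_rot: [-180.0, 0.0, 176.1]
force: [-5.9, 2.4, 23.8]
width: 1.0
grasp_force: 11.9
```

Run:
```python
from h import *
s=arm.read_state();im=arm.grab_frame("wrist")[:,:,::-1]
cv2.imwrite("pics/w6.png",im);print(s['time_s'],s['tool_pos'],s['force'])
r=im[:,:,2].astype(int);m=(r>150)&(im[:,:,1]<60)&(im[:,:,0]<60);v,u=np.nonzero(m);print(u.mean(),v.mean(),u.min(),u.max(),v.min(),v.max())
```

```text
10.85 [ 486.55376142 -129.94645174   65.54178814] [-5.86478946  2.43899559 23.80553852]
506.5420560747664 195.80373831775702 503 510 182 209
```

The pointer jumped from column 454 to 506, so the arm is released.

Emit:
{"method": "play_rows", "body": {
  "rows": [
    {"linear": [0, 0, -15], "rot": [0, 0, 0]},
    {"linear": [0, 0, -30], "rot": [0, 0, 0]},
    {"linear": [0, 0, -30], "rot": [0, 0, 0]},
    {"linear": [0, 0, -15], "rot": [0, 0, 0]},
    {"linear": [0, 0, 0], "rot": [0, 0, 0]}
  ],
  "grip": 60
}}

```text
time_s: 11.4
tool_pos: [487.1, -130.2, 155.7]
tcp_rot: [-179.9, 0.2, 176.1]
force: [0.3, 0.3, -0.6]
width: 36.0
grasp_force: 0.0
```

Run:
```python
from h import *
s=arm.read_state();p=arm.camera_params("wrist");im=arm.grab_frame("wrist")[:,:,::-1]
cv2.imwrite("pics/w7.png",im);print(s['time_s'],s['tool_pos'],w2f(s['tool_pos']),s['force'],s['width'])
b,g,r=[im[:,:,i].astype(int) for i in range(3)]
m=(r>150)&(g<60)&(b<60);v,u=np.nonzero(m);print(u.mean(),v.mean(),v.min(),v.max())
for z in(28,32,36):print(w2f(pix(p,z,u.mean(),v.min())))
```

```text
11.4 [ 487.08506792 -130.18912362  155.7266266 ] [-58.11790021 -37.74887778] [ 0.2829061   0.25910962 -0.60725903] 36.04593927671468
450.93617021276594 172.12765957446808 163 181
[-87.86847466  78.5656144 ]
[-88.38895474  76.99689841]
[-88.90943483  75.42818241]
```

View pics/w7.png

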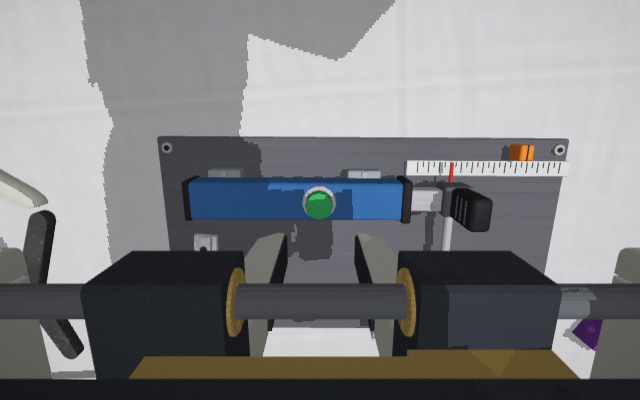

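The pointer, at (451,163), gives fixture (-88, 77), close to the expected x -90.5. So the grip is at (-60, 77).

Emit:
{"method": "play_rows", "body": {
  "rows": [
    {"linear": [1, 20, 0], "rot": [0, 0, 0]},
    {"linear": [1, 30, 0], "rot": [0, 0, 0]},
    {"linear": [0, 30, 0], "rot": [0, 0, 0]},
    {"linear": [0, 22, 0], "rot": [0, 0, 0]},
    {"linear": [0, 13, 0], "rot": [0, 0, 0]},
    {"linear": [0, 0, 0], "rot": [0, 0, 0]},
    {"linear": [0, 0, 20], "rot": [0, 0, 0]},
    {"linear": [0, 0, 25], "rot": [0, 0, 0]},
    {"linear": [0, 0, 25], "rot": [0, 0, 0]},
    {"linear": [0, 0, 15], "rot": [0, 0, 0]},
    {"linear": [0, 0, 8], "rot": [0, 0, 0]},
    {"linear": [0, 0, 0], "rot": [0, 0, 0]}
  ],
  "grip": 60
}}

```text
time_s: 12.65
tool_pos: [491.5, -15.6, 60.3]
tcp_rot: [180.0, -0.1, 176.1]
force: [-0.0, -0.4, 0.0]
width: 59.9
grasp_force: 0.0
```

Emit:
{"method": "play_rows", "body": {
  "rows": [
    {"linear": [0, 0, 0], "rot": [0, 0, 0]},
    {"linear": [0, 0, 0], "rot": [0, 0, 0]},
    {"linear": [0, 0, 0], "rot": [0, 0, 0]},
    {"linear": [0, 0, 0], "rot": [0, 0, 0]},
    {"linear": [0, 0, 0], "rot": [0, 0, 0]},
    {"linear": [0, 0, 0], "rot": [0, 0, 0]},
    {"linear": [0, 0, 0], "rot": [0, 0, 0]}
  ],
  "grip": 8,
  "squeeze": 30
}}

```text
time_s: 13.35
tool_pos: [492.1, -15.0, 61.3]
tcp_rot: [180.0, 0.0, 176.1]
force: [-0.4, 0.3, 1.4]
width: 16.2
grasp_force: 30.0
```

Run:
```python
from h import *
s=arm.read_state();p=arm.camera_params("wrist");im=arm.grab_frame("wrist")[:,:,::-1]
cv2.imwrite("pics/w8.png",im);print(s['time_s'],s['tool_pos'],w2f(s['tool_pos']),s['force'],s['width'])
cv2.imwrite("pics/w8c.png",cv2.resize(im[60:280,240:640],None,fx=2,fy=2,interpolation=cv2.INTER_CUBIC))
```

```text
13.35 [492.11622907 -14.99437008  61.32781034] [-60.91327599  77.52180236] [-0.39342149  0.30184614  1.38863066] 16.199814682580467
```

View pics/w8c.png

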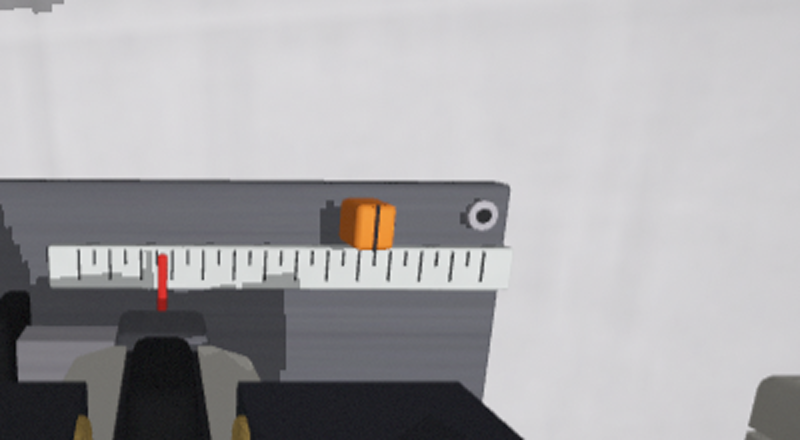

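Gripped at width 16.2. In the crop the pointer tip is at (163,255), the clip line at (376,235), and the gap is about 213 crop px, or roughly 63 mm. I'll draw it most of the way and look again.

Emit:
{"method": "play_rows", "body": {
  "rows": [
    {"linear": [0, 4, 0], "rot": [0, 0, 0]},
    {"linear": [0, 7, 0], "rot": [0, 0, 0]},
    {"linear": [0, 8, 0], "rot": [0, 0, 0]},
    {"linear": [0, 8, 0], "rot": [0, 0, 0]},
    {"linear": [0, 8, 0], "rot": [0, 0, 0]},
    {"linear": [0, 8, 0], "rot": [0, 0, 0]},
    {"linear": [0, 8, 0], "rot": [0, 0, 0]},
    {"linear": [0, 5, 0], "rot": [0, 0, 0]},
    {"linear": [0, 3, 0], "rot": [0, 0, 0]},
    {"linear": [0, 0, 0], "rot": [0, 0, 0]},
    {"linear": [0, 0, 0], "rot": [0, 0, 0]}
  ]
}}

```text
time_s: 14.5
tool_pos: [496.4, 43.7, 61.3]
tcp_rot: [180.0, 0.0, 176.1]
force: [3.3, -2.9, 1.9]
width: 15.6
grasp_force: 30.0
```

Run:
```python
from h import *
s=arm.read_state();p=arm.camera_params("wrist");im=arm.grab_frame("wrist")[:,:,::-1];np.save("w1.npy",p,allow_pickle=True)
cv2.imwrite("pics/w9.png",im);print(s['time_s'],s['tool_pos'],w2f(s['tool_pos']),s['force'],s['width'])
cv2.imwrite("pics/w9c.png",cv2.resize(im[150:220,290:390],None,fx=8,fy=8,interpolation=cv2.INTER_NEAREST))
```

```text
14.5 [496.35448295  43.74714175  61.32642456] [-60.66987883 136.41550972] [ 3.33284956 -2.87670093  1.89016786] 15.623830700837383
```

View pics/w9c.png

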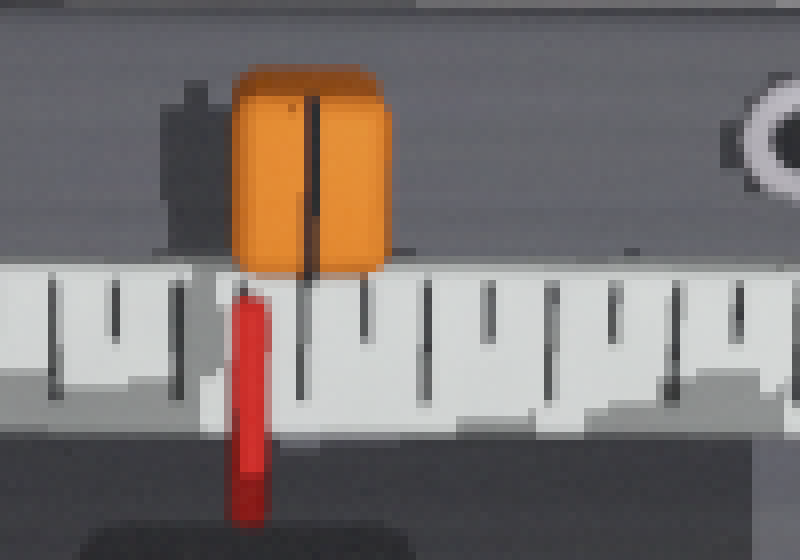

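The pointer tip is at (251,298) and the line ends at (308,272). That leaves 7.1 image px, or about 4.2 mm, at the same height.

Emit:
{"method": "play_rows", "body": {
  "rows": [
    {"linear": [0, 2.2, 0], "rot": [0, 0, 0]},
    {"linear": [0, 2, 0], "rot": [0, 0, 0]},
    {"linear": [0, 0, 0], "rot": [0, 0, 0]},
    {"linear": [0, 0, 0], "rot": [0, 0, 0]},
    {"linear": [0, 0, 0], "rot": [0, 0, 0]}
  ]
}}

```text
time_s: 15.05
tool_pos: [496.6, 47.8, 61.3]
tcp_rot: [-180.0, 0.0, 176.1]
force: [3.7, -2.2, 2.4]
width: 15.6
grasp_force: 30.0
```

Run:
```python
from h import *
s=arm.read_state();im=arm.grab_frame("wrist")[:,:,::-1]
print(s['time_s'],s['tool_pos'],w2f(s['tool_pos']),s['force'],s['width'])
np.save("im.npy",im)
b,g,r=[im[150:220,290:390,i].astype(float) for i in range(3)]
for v in range(8,60,3):
    red=np.clip(r[v]-1.5*g[v]-20,0,None)*(g[v]<90)*(r[v]>140)
    o=np.nonzero((r[v]>180)&(b[v]<90)&(g[v]>90))[0]
    l=''
    if len(o)>8:
        x=np.arange(o[0]+2,o[-1]-1);w=np.clip(200-r[v][x],0,None);l=((w*x).sum()/max(w.sum(),1)).round(2)
    print(v,'line',l,'ptr',((red*np.arange(100)).sum()/max(red.sum(),1)).round(2))
top=arm.grab_frame("top")[:,:,::-1]; sc=arm.grab_frame("scene")[:,:,::-1]
a=cv2.resize(im[130:230,290:390],(400,400),interpolation=cv2.INTER_NEAREST)
c=cv2.resize(top[170:265,280:412],(556,400),interpolation=cv2.INTER_CUBIC)[:,:400]
cv2.imwrite("pics/f.png",np.hstack([a,c]))
```

```text
15.05 [496.64735805  47.7668094   61.33360688] [-60.6503774  140.44578558] [ 3.73543816 -2.18279284  2.43681006] 15.647562113575493
8 line  ptr 0.0
11 line  ptr 32.59
14 line 31.64 ptr 0.0
17 line 31.59 ptr 22.0
20 line 31.6 ptr 22.0
23 line 31.6 ptr 22.0
26 line 31.6 ptr 22.0
29 line 31.6 ptr 22.0
32 line 31.59 ptr 0.0
35 line  ptr 0.0
38 line  ptr 30.72
41 line  ptr 30.79
44 line  ptr 30.62
47 line  ptr 30.62
50 line  ptr 30.99
53 line  ptr 30.99
56 line  ptr 30.99
59 line  ptr 0.0
```

View pics/f.png

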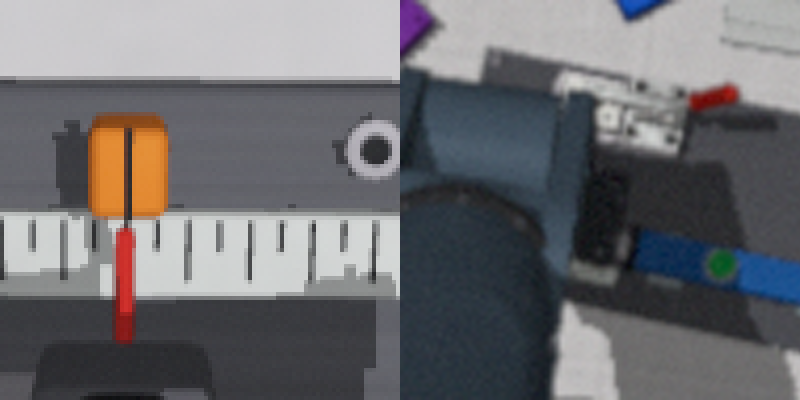

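The clamp is still shut (top view, handle at (715,97)). The pointer is 0.85 px, about 0.5 mm, short of the line, so one last trim.

Emit:
{"method": "play_rows", "body": {
  "rows": [
    {"linear": [0, 0.5, 0], "rot": [0, 0, 0]},
    {"linear": [0, 0, 0], "rot": [0, 0, 0]},
    {"linear": [0, 0, 0], "rot": [0, 0, 0]},
    {"linear": [0, 0, 0], "rot": [0, 0, 0]},
    {"linear": [0, 0, 0], "rot": [0, 0, 0]},
    {"linear": [0, 0, 0], "rot": [0, 0, 0]}
  ]
}}

```text
time_s: 15.8
tool_pos: [496.7, 48.3, 61.3]
tcp_rot: [-180.0, 0.0, 176.1]
force: [3.7, -4.1, 1.7]
width: 15.8
grasp_force: 30.0
```

Run:
```python
from h import *
s=arm.read_state();im=arm.grab_frame("wrist")[:,:,::-1]
print(s['time_s'],w2f(s['tool_pos']),s['force'],s['width'])
b,g,r=[im[150:220,290:390,i].astype(float) for i in range(3)]
for v in (20,29,38,41,44,47):
    x=np.arange(26,37)
    if v<33: w=np.clip(200-r[v][x],0,None)
    else: w=(np.clip(r[v]-1.5*g[v]-20,0,None)*(g[v]<90)*(r[v]>140))[x]
    print(v,((w*x).sum()/max(w.sum(),1)).round(2))
```

```text
15.8 [-60.65029235 140.93422516] [ 3.72472245 -4.11610903  1.68649959] 15.76507305739207
20 30.71
29 30.72
38 30.73
41 30.78
44 30.61
47 30.61
```

The pointer and line now agree to about 0.1 px, so I'm handing in.

```bash
python3 -c "
from bench import arm
print(arm.close_job())"
```

```text
the job is handed in; nothing more can be done
None
```

I shut the clamp on the block, then pressed the green button to release the gauge arm. I handed in at 15.8 s, still gripping the arm with its pointer on the clip line (last image: within about 0.1 mm).

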